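Sweep the blue mosaic tiles into the catch tray

TASK

With the fingertips, sweep the three blue mosaic tiles across the white sorting board and over its edge into the yellow catch tray. Slide them gently: do not pinch them, pick them up or press hard on them. Leave the little jar on the board, and everything else on the bench, where it stands.

Things in the scene. Friction and masses are not known exactly. Their poses are not given: they have to be found in the camera images.
- board: Fixed white sorting board with a yellow catch tray sunk along its +y edge. Origin on the bench, z up. Flat white top at z 14 mm, from x -150 to +150 and y -180 to +130 mm; outside x = -150 and +150 mm a 10 mm wide wooden rail runs along y, rising 8 mm above the top; the -y end is open.
- edge (a point): Middle of the board's straight edge over the tray, at the top's height; axes as the board's, +y points into the tray. No lip: the top drops 11 mm straight to the tray floor, which reaches from x -150 to +150 mm and y 0 to +130 mm of this point; the tray's three outer walls are 10 mm thick and rise 16 mm above this point.
- tile_a_center (a point): Loose dark blue glass mosaic tile, 30 x 30 x 8 mm, 10 to 30 g, lying flat on the white board at the start, slides freely. This point is its centre (4 mm above the board), z through its thickness, x and y along its sides.
- tile_b_center (a point): Loose dark blue glass mosaic tile, 30 x 30 x 8 mm, 10 to 30 g, lying flat on the white board at the start, slides freely. This point is its centre (4 mm above the board), z through its thickness, x and y along its sides.
- tile_c_center (a point): Loose dark blue glass mosaic tile, 30 x 30 x 8 mm, 10 to 30 g, lying flat on the white board at the start, slides freely. This point is its centre (4 mm above the board), z through its thickness, x and y along its sides.
- jar: Small amber glass jar with red lid, 36 mm across, 45 mm tall, loose, about 70 g, standing on the white board beside the tiles; to be left alone. Origin at the centre of its underside.
- glue: Bystander on the bench: white glue bottle, 50 mm across, 150 mm tall. Origin at its underside, in the middle.
- cup: Bystander on the bench: white plastic cup, 72 mm across, 85 mm tall. Origin at its underside, in the middle.
- caddy: Bystander on the bench: closed yellow plastic box, 110 x 150 x 55 mm. Origin at its underside, in the middle.
- pot: Bystander on the bench: blue paint pot with green lid, 60 mm across, 70 mm tall. Origin at its underside, in the middle.
- offcut: Bystander on the bench: flat wood offcut, 40 x 120 x 18 mm. Origin at its underside, in the middle.
Not all that is in view belongs to the job. What is shaped like the part that bears tile_a_center but orange, red or turquoise is not meant.

How it is judged:
By the outcome, as a careful person would: the job done as asked, in the order asked, and still so for the second after the job is handed in, with the robot touching nothing.
It also fails if it takes over 72 s, if anything falls off the work surface, if the arm or the gripper's body presses on something with over 40 N, if the wrist force passes 120 N, or if a joint passes its speed limit or range.

ROBOT

A 7-joint arm with a two-finger parallel gripper is mounted at the origin on the work surface. World frame = base frame: x ahead of the robot, y to its left, z up, the work surface at z = 0. Lengths are in m, angles in rad, forces in N, time in s.
With the tool pointing down it reaches from about 0.4 to 0.875 m from the base axis. Payload 19.3 kg.
Tool frame: the origin (TCP) lies between the finger pads; the fingertips stand 17 mm ahead of it and the grasp point (between the pads) lies 2 mm behind it (bot.tips_ahead is the z of the fingertips in the tool frame, in m); z points along the fingers, y is the direction in which the jaws open and shut (so a half turn about z gives the same grasp; the last joint's range is limited). The gripper opens to 85 mm and grips with 20 to 120 N. Pads are 22 mm wide; open, the fingers measure 114 mm over their backs; the gripper's body (76 mm by 85 mm) begins 54 mm behind the grasp point. The pads swing forward as they close: fully open they stand 13 mm farther back than shut.
Start: joints at [1.207, 0.521, -0.036, 1.599, 0.021, 1.021, -0.113], TCP at [0.181, -0.598, 0.248] pointing down, gripper open.
Joint ranges: [-2.91, 2.91], [-0.3, 2.13], [-1.5, 1.42], [0.17, 2.43], [-1.26, 4.41], [0.16, 1.93], [-2.52, 2.52]. Speed limits (rad/s): [1.89, 1.89, 2.39, 2.39, 3.01, 3.01, 3.01].

INTERFACE

Orientations are given as [roll, pitch, yaw] about the fixed x, y, z axes, in that order (R = Rz(yaw) Ry(pitch) Rx(roll)).
In Python, from workcell import telemetry, cams, job, bot gives the robot as it stands.
- The arm moves only by the tool arm_command, never from a script. Its argument "deltas" is a list of rows, each a list of 7 numbers: the opening, from -1 (shut) to 1 (fully open), so that 0 is half open, then the shift along the tool's x, y, z normalised to -1 to 1, where 1 is 150 mm, then the turn, a rotation vector about the tool's x, y, z normalised to -1 to 1, where 1 is 45 degrees. In form: [[hand, tx, ty, tz, rx, ry, rz], ...]. A call has 1 to 8 rows; each row is the pose to reach, as a shift and turn from the pose commanded when the call began, along the tool's axes at that moment; what a row does not reach only later rows make up. A row lasts 1/8 s, in which the tool goes at most 62.5 mm and 10.7 degrees, less where a joint would pass 70% of its speed; a pose out of reach is approached as far as the arm can. A call with a number of a shift or a turn outside -1 to 1 is refused whole. A call with a gripper value outside its range is refused whole. The fingers move at their own pace and stop on an object; "newtons" is the grip in N (left out, the last holds). Time passes only in rows, so rows that repeat a pose let the fingers close. It gives the time, the measured TCP pose, the force and the opening at its end, in the units of the state.
- telemetry.observe(): the state, without advancing time (a new reading comes with each control period).
- cams.grab_frame(name): name is "scene" or "top" or "wrist"; returns the picture (420x560x3 uint8, blue, green, red); there is no depth.
- cams.get_calibration(name): a dict with "fx", "fy", "cx", "cy" (pixels), "k1" (the pictures are not rectified: a ray, as slopes to the right and down, at radius r is drawn at 1 + k1 r^2 times it, then the intrinsics apply), "R" (3x3) and "t" (3): a world point X has camera coordinates R X + t. Camera axes: x right, y down, z forward; pixel columns grow to the right and rows downward; lengths in m; the calibration is good to about 2 mm. A picture is of the moment at which its call begins: read the wrist's pose just before it. get_calibration takes no time and is no camera call; for the wrist camera it gives the pose at the moment of the call.
- job.job_done(): hands the job in, once; it reports no verdict.
The state is a dict: "clock": time; "qpos": joint angles; "qd": joint speeds; "joint_efforts": joint torques, N m; "position": TCP position; "tool_rot": TCP orientation; "force": force on the tool from outside, world axes, zero at the start; "moment": the same for the moment, N m; "grip_width": finger opening in m.
Only numpy, scipy, OpenCV 4.12 (cv2) and the standard library are available. Lean on these libraries where they do the work, as an engineer would, in place of code of your own. Each camera call takes 0.05 s, during which the arm holds its last target.

## Working session

There is one attempt and no reset: what is moved stays moved. The work goes in short steps, Python scripts to look and compute and a tool call to move; the robot and the scene stay as the last step left them, time stands still between calls to the robot, and variables do not carry over. Pictures are saved under pics/ and viewed, and the job is handed in when it is done.

Besides the shell and the picture viewer there is one more tool, called after "Call:" as name([rows], argument=value, ...), one row to a line, values as JSON. arm_command: Moves the arm, as the interface text tells. Its arguments: {"type":"object","properties":{"deltas":{"type":"array","items":{"type":"array","items":{"type":"number"}}},"newtons":{"type":"number"}},"required":["deltas"]}

```bash
ls; mkdir -p pics; python3 - <<'E'
from workcell import telemetry, cams, job, bot
import cv2
print(telemetry.observe()); print(bot.tips_ahead)
for n in ["scene","top","wrist"]:
    c=cams.get_calibration(n); print(n,c)
    cv2.imwrite(f"pics/{n}0.png",cams.grab_frame(n))
E
```

```text
pics
{'clock': 0.0, 'qpos': array([ 1.20680028,  0.52199188, -0.0363593 ,  1.60000774,  0.02117789,
        1.02110215, -0.11277376]), 'qd': array([-1.95271895e-03, -7.34814599e-05, -1.43651443e-03,  2.63020431e-04,
        6.60800657e-04,  3.45042881e-04,  6.10186448e-04]), 'joint_efforts': array([ 4.93870139e-04, -9.27107477e+01,  1.98023558e+00, -3.69933200e+01,
        1.79039704e-02,  8.10793368e-03, -5.18239437e-05]), 'position': array([ 0.18088795, -0.59791523,  0.24773925]), 'tool_rot': array([-3.14046821e+00,  4.60538677e-05,  2.93828426e-01]), 'force': array([-0.64292292, -0.16255008, -0.24527042]), 'moment': array([ 0.04781907, -0.01402701, -0.00892954]), 'grip_width': 0.0853938014519397}
0.017
scene {'fx': 469.31494026029304, 'fy': 469.31494026029304, 'cx': 277.4231683578595, 'cy': 206.40475964459432, 'k1': 0.003482752023772938, 'R': array([[ 0.68669485,  0.7266661 , -0.02016345],
       [ 0.49573039, -0.48838899, -0.71814175],
       [-0.53169687,  0.48314861, -0.69560467]]), 't': array([-0.41479208, -0.24015364,  1.57440784])}
top {'fx': 524.6464190702136, 'fy': 524.6464190702136, 'cx': 286.84277986644895, 'cy': 211.85416051116738, 'k1': -0.06644880082563193, 'R': array([[ 0.01458544, -0.9998691 , -0.0070036 ],
       [-0.99833938, -0.01417203, -0.05583588],
       [ 0.05572932,  0.00780636, -0.9984154 ]]), 't': array([-0.0085754 ,  0.61264207,  1.62120102])}
wrist {'fx': 327.927105595119, 'fy': 327.927105595119, 'cx': 279.92403887175186, 'cy': 212.18017999523994, 'k1': -0.014926028433778759, 'R': array([[ 2.89586430e-01, -9.57151794e-01, -3.77451997e-04],
       [-9.17865009e-01, -2.77811986e-01,  2.83450745e-01],
       [-2.71410250e-01, -8.17370395e-02, -9.58986722e-01]]), 't': array([-0.62494589, -0.03681708,  0.37861324])}
```

View pics/top0.png

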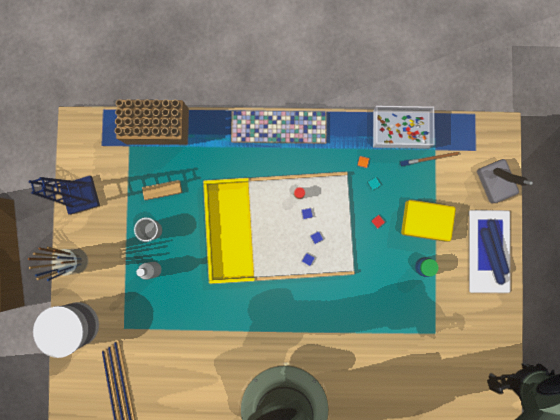

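View pics/scene0.png

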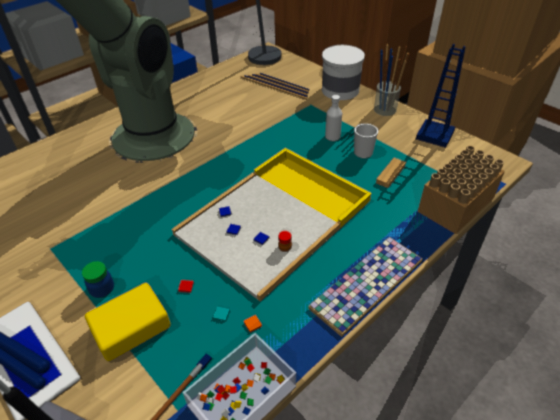

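View pics/wrist0.png

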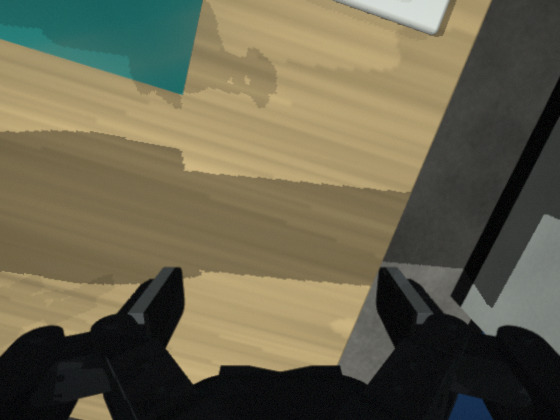

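The top view shows the tiles at about (307,214), (317,238) and (308,260). The jar lid is at (299,193), and the tray lies to the left (world +y). Next I'll measure these.

```bash
cat > h.py <<'E'
import numpy as np, cv2
from workcell import telemetry, cams, job, bot
def ray(c,u,v):
    x=(u-c['cx'])/c['fx'];y=(v-c['cy'])/c['fy'];a,b=x,y
    for _ in range(20):
        s=1+c['k1']*(a*a+b*b);a,b=x/s,y/s
    R=np.array(c['R']);t=np.array(c['t'])
    return -R.T@t, R.T@np.array([a,b,1])
def onz(c,u,v,z):
    o,d=ray(c,u,v);return o+d*(z-o[2])/d[2]
def blobs(m,amin):
    n,l,s,ce=cv2.connectedComponentsWithStats(m.astype(np.uint8))
    return [(i,s[i],ce[i],l==i) for i in range(1,n) if s[i][4]>=amin]
E
python3 - <<'E'
from h import *
for n in ["top","scene"]:
    im=cv2.imread(f"pics/{n}0.png");c=cams.get_calibration(n)
    h=cv2.cvtColor(im,cv2.COLOR_BGR2HSV);H,S,V=[h[...,i].astype(int) for i in range(3)]
    print(n)
    m=(H>112)&(H<130)&(S>140)&(V>60)
    for i,s,ce,mm in blobs(m,25):
        cs,_=cv2.findContours(mm.astype(np.uint8),0,2)
        q=np.array([onz(c,*p[0],0.022)[:2]*1000 for p in cs[0]],np.float32)
        print(' blue',s[4],ce.round(1),(onz(c,*ce,.020)*1000).round(1), cv2.minAreaRect(q))
    m=((H<6)|(H>174))&(S>150)&(V>80)
    for i,s,ce,mm in blobs(m,25): print(' red',s,ce.round(1),(onz(c,*ce,.059)*1000).round(1))
    m=(S<45)&(V>130)
    m=cv2.morphologyEx(m.astype(np.uint8),cv2.MORPH_CLOSE,np.ones((15,15)))
    for i,s,ce,mm in blobs(m,5000):
        cs,_=cv2.findContours(mm.astype(np.uint8),0,2)
        q=cv2.convexHull(max(cs,key=cv2.contourArea)); w=np.array([onz(c,*p[0],.014)[:2]*1000 for p in q],np.float32)
        print(' white',s,cv2.minAreaRect(w), cv2.boxPoints(cv2.minAreaRect(w)).round(0).tolist())
    m=(H>22)&(H<33)&(S>200)&(V>80)
    for i,s,ce,mm in blobs(m,800):
        cs,_=cv2.findContours(mm.astype(np.uint8),0,2)
        w=np.array([onz(c,*p[0],.03)[:2]*1000 for p in cs[0]],np.float32)
        print(' yellow',s,ce,cv2.minAreaRect(w), cv2.boxPoints(cv2.minAreaRect(w)).round(0).tolist())
im=cv2.imread("pics/top0.png");cv2.imwrite("pics/topz.png",cv2.resize(im[160:300,190:370],None,fx=4,fy=4,interpolation=cv2.INTER_CUBIC))
E
```

```text
top
 blue 65 [306.9 213.1] [609.4 -62.3  20. ] ((609.035400390625, -62.10905075073242), (24.453109741210938, 24.423189163208008), 11.988011360168457)
 blue 315 [482.7 249.9] [ 502.  -613.9   20. ] ((519.1919555664062, -619.6695556640625), (152.95579528808594, 38.10219192504883), 0.5340455174446106)
 blue 30 [500.2 225.9] [ 577.9 -670.1   20. ] ((574.3591918945312, -667.3916015625), (37.622047424316406, 9.599059104919434), 0.7643502354621887)
 blue 65 [316.4 237.3] [534.7 -92.9  20. ] ((534.9341430664062, -93.3244857788086), (24.950321197509766, 25.01106071472168), 27.34009552001953)
 blue 68 [307.9 259.3] [465.9 -67.1  20. ] ((465.82891845703125, -66.89382934570312), (24.91993522644043, 24.913143157958984), 64.11675262451172)
 red [295 188  10  10  83] [299.3 192.4] [670.2 -37.1  59. ]
 red [372 216  12  12  84] [377.6 221.2] [ 585.7 -276.6   59. ]
 white [    0     0   560   193 65497] ((993.631103515625, 36.2564697265625), (641.5752563476562, 1849.763671875), 0.5894248485565186) [[663.0, 958.0], [682.0, -892.0], [1324.0, -885.0], [1305.0, 964.0]]
 white [ 249  172  105  109 9920] (
[... 2066 characters left out ...]
  37] [232.5 389.4] [ 885.9 -380.3   59. ]
 white [ 175  176  160  119 9553] ((570.2694702148438, -47.70756530761719), (296.1437683105469, 307.9214172363281), 4.5227742195129395) [[411.0, 94.0], [435.0, -213.0], [730.0, -190.0], [706.0, 117.0]]
 yellow [ 255  149  116   75 3956] [313.47573306 185.14484328] ((560.5615234375, 172.41915893554688), (327.7859191894531, 149.31642150878906), 4.383327484130859) [[391.0, 234.0], [403.0, 85.0], [730.0, 111.0], [718.0, 259.0]]
 yellow [  85  283   85   78 3793] [126.51173214 320.98286317] ((592.4775390625, -439.1897277832031), (152.13327026367188, 141.1223602294922), 81.7578353881836) [[512.0, -504.0], [651.0, -525.0], [673.0, -374.0], [534.0, -354.0]]
```

View pics/topz.png

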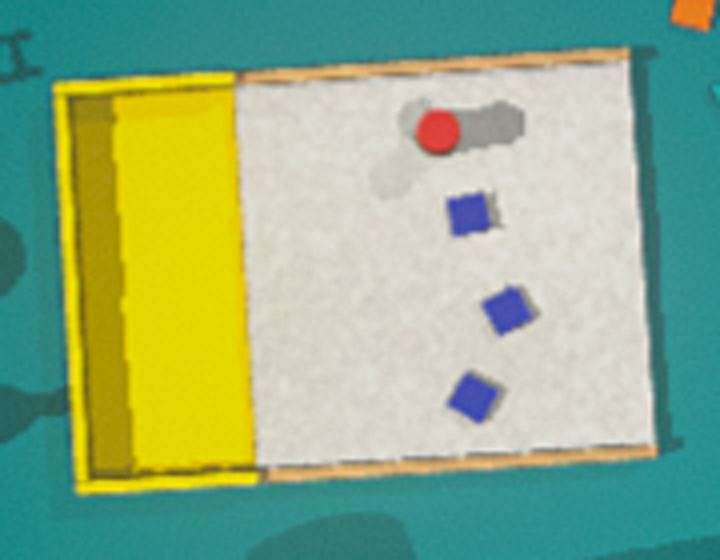

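```bash
cat >> h.py <<'E'
from scipy.spatial.transform import Rotation as Ro
TH=np.radians(4.5); E0=np.array([558.,108.])
BX=np.array([np.cos(TH),np.sin(TH)]);BY=np.array([-np.sin(TH),np.cos(TH)])
def tob(p): p=np.array(p)-E0; return np.array([p@BX,p@BY])
def tow(b): return E0+b[0]*BX+b[1]*BY
def delta(bxy,tipz,yaw=np.radians(94.5)):
    s=telemetry.observe();R=Ro.from_euler('xyz',s['tool_rot'])
    tgt=np.r_[tow(bxy),tipz+17]/1000
    d=R.inv().apply(tgt-s['position'])
    r=(R.inv()*Ro.from_euler('xyz',[np.pi,0,yaw])).as_rotvec()
    print('t',s['clock'],'pos',s['position'].round(4),'rot',s['tool_rot'].round(3),'tip board',tob(s['position'][:2]*1000).round(1),round(s['position'][2]*1000-17,1),'F',s['force'].round(1),'w',s['grip_width'],bot.tips_ahead)
    print('delta',(d/.15).round(4),(r/(np.pi/4)).round(4))
E
python3 - <<'E'
from h import *
for n,p in dict(T1=(611,-64),T2=(536,-94.5),T3=(468,-69),jar=(671,-38)).items(): print(n,tob(p).round(1))
delta(tob((468,-69))-[0,45],100)
c=cams.get_calibration("wrist"); print(-np.array(c['R']).T@c['t'])
E
```

```text
T1 [  39.3 -175.6]
T2 [ -37.8 -200.1]
T3 [-103.6 -169.4]
jar [ 101.2 -154.4]
t 0.15 pos [ 0.1809 -0.598   0.2479] rot [-3.141  0.     0.294] tip board [-431.3 -674.2] 230.9 F [ 0.7  0.3 -0.1] w 0.08525380427861969 0.017
delta [ 2.7891 -2.5274  0.8747] [-9.0000e-04 -7.0000e-04 -1.7259e+00]
[ 0.24995014 -0.57747498  0.37336311]
```

Call:
arm_command([
  [-0.8,0.2,-0.18,0,0,0,-0.12],
  [-0.8,0.4,-0.36,0,0,0,-0.25],
  [-0.8,0.6,-0.54,0,0,0,-0.37],
  [-0.8,0.8,-0.72,0,0,0,-0.5],
  [-0.8,1,-0.9,0,0,0,-0.62],
  [-0.8,1,-0.9,0,0,0,-0.62],
])

```text
clock: 0.9
position: [0.2871, -0.4234, 0.2485]
tool_rot: [-3.141, -0.001, 0.786]
force: [-0.9, -0.0, -0.8]
grip_width: 0.0087
```

```bash
python3 - <<'E'
from h import *
delta(tob((468,-69))-[0,45],100)
E
```

```text
t 0.9 pos [ 0.2871 -0.4234  0.2485] rot [-3.141e+00 -1.000e-03  7.860e-01] tip board [-311.8 -508.5] 231.5 F [-0.9 -0.  -0.8] w 0.008720205259575604 0.017
delta [ 2.3284 -0.5884  0.8781] [ 3.0000e-04 -9.0000e-04 -1.0994e+00]
```

Call:
arm_command([
  [-0.8,0.2,-0.05,0,0,0,-0.12],
  [-0.8,0.4,-0.1,0,0,0,-0.25],
  [-0.8,0.6,-0.15,0,0,0,-0.37],
  [-0.8,0.8,-0.2,0,0,0,-0.5],
  [-0.8,1,-0.25,0,0,0,-0.62],
  [-0.8,1,-0.25,0,0,0,-0.62],
  [-0.8,1,-0.25,0,0,0,-0.62],
])

```text
clock: 1.78
position: [0.3657, -0.2933, 0.2483]
tool_rot: [-3.141, 0.0, 1.268]
force: [-0.7, 0.4, 0.5]
grip_width: 0.0087
```

```bash
python3 - <<'E'
from h import *
delta(tob((468,-69))-[0,45],100)
E
```

```text
t 1.775 pos [ 0.3657 -0.2933  0.2483] rot [-3.141  0.     1.268] tip board [-223.2 -385. ] 231.3 F [-0.7  0.4  0.5] w 0.008705047853780793 0.017
delta [1.3522 0.317  0.8748] [-2.000e-04  2.000e-04 -4.853e-01]
```

Call:
arm_command([
  [-0.8,0.25,0.06,0.1,0,0,-0.12],
  [-0.8,0.5,0.12,0.2,0,0,-0.25],
  [-0.8,0.75,0.2,0.4,0,0,-0.37],
  [-0.8,1,0.25,0.6,0,0,-0.485],
  [-0.8,1,0.317,0.7,0,0,-0.485],
  [-0.8,1,0.317,0.7,0,0,-0.485],
])

```text
clock: 2.52
position: [0.4555, -0.1652, 0.1425]
tool_rot: [-3.14, -0.0, 1.647]
force: [-1.0, -0.6, 0.7]
grip_width: 0.0083
```

```bash
python3 - <<'E'
from h import *
delta(tob((468,-69))-[0,45],17)
c=cams.get_calibration("wrist");cv2.imwrite("pics/w1.png",cams.grab_frame("wrist"))
E
```

```text
t 2.525 pos [ 0.4555 -0.1652  0.1425] rot [-3.14  -0.     1.647] tip board [-123.6 -264.4] 125.5 F [-1.  -0.6  0.7] w 0.008259888318273482 0.017
delta [0.3332 0.1337 0.7232] [-0.0021 -0.0005 -0.0032]
```

View pics/w1.png

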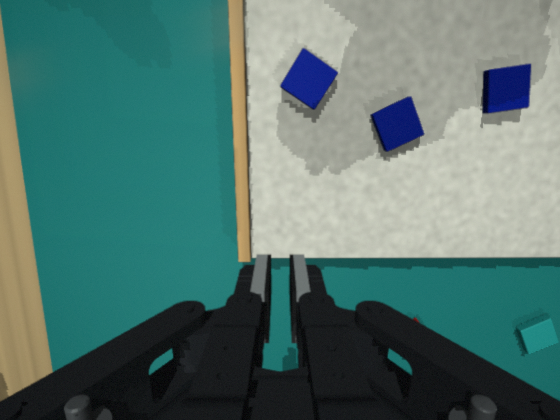

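The wrist view shows the tiles at about (309,78), (397,124) and (507,88), and the board's -y edge at row 258. I'll cross-check the positions from here.

```bash
python3 - <<'E'
from h import *
print(telemetry.observe()['qpos'].round(2))
im=cv2.imread("pics/w1.png");c=cams.get_calibration("wrist")
h=cv2.cvtColor(im,cv2.COLOR_BGR2HSV);H,S,V=[h[...,i].astype(int) for i in range(3)]
m=(H>112)&(H<130)&(S>140)&(V>60)
for i,s,ce,mm in blobs(m,300):
    w=onz(c,*ce,.021)*1000
    cs,_=cv2.findContours(mm.astype(np.uint8),0,2)
    q=np.array([tob(onz(c,*p[0],0.022)[:2]*1000) for p in cs[0]],np.float32)
    print(s[4],w.round(1),tob(w[:2]).round(1),cv2.minAreaRect(q))
for u,v in [(300,255),(550,258),(249,240),(247,20)]:print(tob(onz(c,u,v,.014)[:2]*1000))
E
```

```text
[ 0.57  0.49 -0.45  2.04  0.33  0.68 -0.01]
1857 [468.1 -67.7  21. ] [-103.4 -168.1] ((-103.4490966796875, -168.5014190673828), (29.512310028076172, 29.10608673095703), 57.09349822998047)
1766 [611.1 -62.5  21. ] [  39.6 -174.2] ((38.89174270629883, -174.50079345703125), (29.545677185058594, 29.110244750976562), 8.065888404846191)
1692 [536.3 -93.   21. ] [ -37.4 -198.7] ((-37.7195930480957, -198.98654174804688), (29.377399444580078, 29.760713577270508), 25.750568389892578)
[-107.0184795 -305.8576212]
[ 106.5363132  -309.55634725]
[-149.60109793 -292.2286882 ]
[-146.246937   -129.11812802]
```

Call:
arm_command([
  [-0.8,0.1,0.134,0.2,0,0,0],
  [-0.8,0.2,0.134,0.4,0,0,0],
  [-0.8,0.28,0.134,0.55,0,0,0],
  [-0.8,0.33,0.134,0.64,0,0,0],
  [-0.8,0.333,0.134,0.68,0,0,0],
  [-0.8,0.333,0.134,0.72,0,0,0],
  [-0.8,0.333,0.134,0.72,0,0,0],
])

```text
clock: 3.45
position: [0.472, -0.1136, 0.0354]
tool_rot: [3.142, 0.0, 1.648]
force: [0.0, 0.2, 0.1]
grip_width: 0.0084
```

```bash
python3 - <<'E'
from h import *
delta([-103.5,20],17)
cv2.imwrite("pics/w2.png",cams.grab_frame("wrist"))
E
```

```text
t 3.45 pos [ 0.472  -0.1136  0.0354] rot [3.142 0.    1.648] tip board [-103.1 -214.2] 18.4 F [0.  0.2 0.1] w 0.008404026950628071 0.017
delta [ 1.5611 -0.0049  0.0089] [ 0.0001  0.0004 -0.002 ]
```

View pics/w2.png

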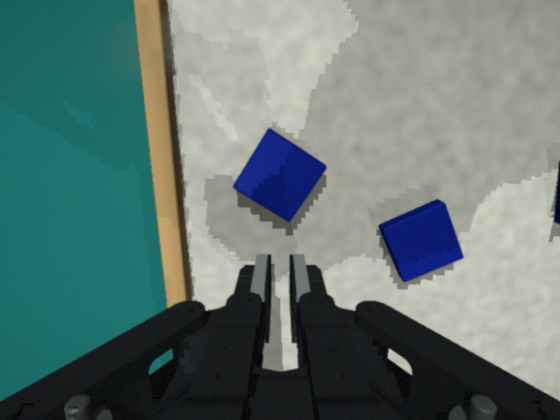

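The fingertips are just behind tile c at (281,175), clear of the rail and the middle tile at (421,240). I'm starting the slow push now.

Call:
arm_command([
  [-0.8,0.06,-0.004,0.008,0,0,0],
  [-0.8,0.13,-0.004,0.008,0,0,0],
  [-0.8,0.2,-0.004,0.008,0,0,0],
  [-0.8,0.27,-0.004,0.008,0,0,0],
  [-0.8,0.34,-0.004,0.008,0,0,0],
  [-0.8,0.41,-0.004,0.008,0,0,0],
  [-0.8,0.48,-0.004,0.008,0,0,0],
  [-0.8,0.55,-0.004,0.008,0,0,0],
])

```text
clock: 4.5
position: [0.4649, -0.0301, 0.0341]
tool_rot: [-3.142, -0.0, 1.649]
force: [-0.4, -0.2, -0.0]
grip_width: 0.0083
```

```bash
python3 - <<'E'
from h import *
delta([-103.5,20],17)
cv2.imwrite("pics/w3.png",cams.grab_frame("wrist"))
E
```

```text
t 4.5 pos [ 0.4649 -0.0301  0.0341] rot [-3.142 -0.     1.649] tip board [-103.7 -130.4] 17.1 F [-0.4 -0.2 -0. ] w 0.008333752461429419 0.017
delta [1.0027e+00 4.0000e-04 6.0000e-04] [-0.     -0.     -0.0009]
```

View pics/w3.png

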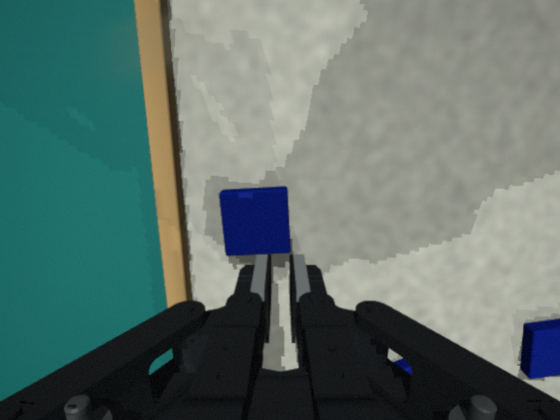

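Tile c squared up to the fingers, but it sits at (256,222), about 10 mm left of the finger centre at column 281. I'll back off slightly, re-centre and continue.

Call:
arm_command([
  [-0.8,-0.05,0,0,0,0,0],
  [-0.8,-0.05,-0.07,0,0,0,0],
  [-0.8,-0.05,-0.07,0,0,0,0],
  [-0.8,0.02,-0.07,0,0,0,0],
  [-0.8,0.09,-0.07,0,0,0,0],
  [-0.8,0.16,-0.07,0,0,0,0],
  [-0.8,0.23,-0.07,0,0,0,0],
  [-0.8,0.3,-0.07,0,0,0,0],
])

```text
clock: 5.55
position: [0.4509, 0.0141, 0.0341]
tool_rot: [3.142, -0.0, 1.649]
force: [0.4, -0.0, -0.2]
grip_width: 0.0084
```

```bash
python3 - <<'E'
from h import *
delta([-114,20],17)
cv2.imwrite("pics/w4.png",cams.grab_frame("wrist"))
E
```

```text
t 5.55 pos [0.4509 0.0141 0.0341] rot [ 3.142 -0.     1.649] tip board [-114.1  -85.2] 17.1 F [ 0.4 -0.  -0.2] w 0.0083697000860864 0.017
delta [7.014e-01 5.000e-04 7.000e-04] [ 0.     -0.0001 -0.0005]
```

View pics/w4.png

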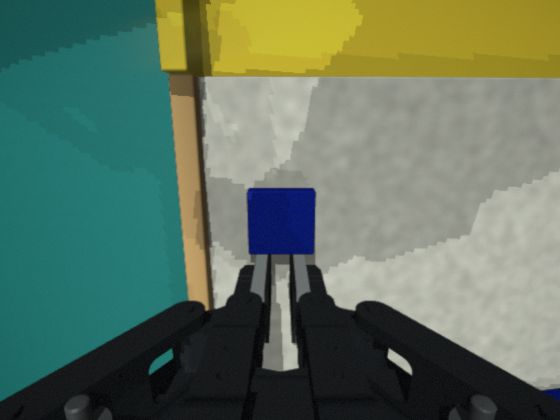

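Call:
arm_command([
  [-0.8,0.08,0,0,0,0,0],
  [-0.8,0.16,0,0,0,0,0],
  [-0.8,0.24,0,0,0,0,0],
  [-0.8,0.32,0,0,0,0,0],
  [-0.8,0.4,0,0,0,0,0],
  [-0.8,0.48,0,0,0,0,0],
  [-0.8,0.56,0,0,0,0,0],
  [-0.8,0.64,0,0,0,0,0],
])

```text
clock: 6.6
position: [0.4434, 0.1097, 0.0341]
tool_rot: [-3.142, -0.0, 1.649]
force: [0.0, -0.2, -0.0]
grip_width: 0.0087
```

```bash
python3 - <<'E'
from h import *
delta([-114,20],17)
cv2.imwrite("pics/w5.png",cams.grab_frame("wrist"))
E
```

```text
t 6.6 pos [0.4434 0.1097 0.0341] rot [-3.142 -0.     1.649] tip board [-114.1   10.7] 17.1 F [ 0.  -0.2 -0. ] w 0.008692781156678379 0.017
delta [0.0619 0.0005 0.0006] [-0.0001 -0.     -0.001 ]
```

View pics/w5.png

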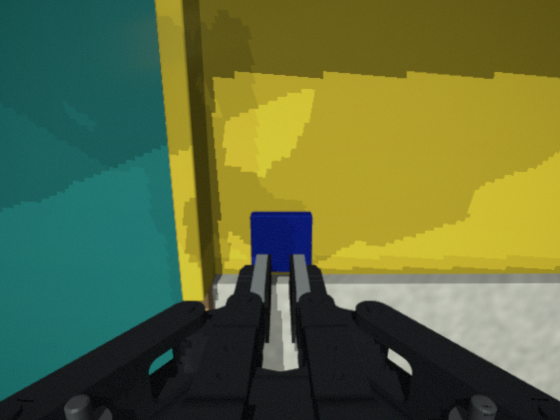

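Tile c is in the tray at (281,240). Next I'll lift and go back for tile b.

Call:
arm_command([
  [-0.8,0,0,-0.2,0,0,0],
  [-0.8,-0.05,0,-0.4,0,0,0],
  [-0.8,-0.3,0.1,-0.4,0,0,0],
  [-0.8,-0.55,0.2,-0.4,0,0,0],
  [-0.8,-0.8,0.3,-0.4,0,0,0],
  [-0.8,-1,0.4,-0.4,0,0,0],
  [-0.8,-1,0.5,-0.4,0,0,0],
  [-0.8,-1,0.5,-0.4,0,0,0],
])

```text
clock: 7.65
position: [0.5304, -0.0348, 0.0939]
tool_rot: [3.141, -0.0, 1.648]
force: [-0.5, 0.3, -0.8]
grip_width: 0.0087
```

```bash
python3 - <<'E'
from h import *
delta([-37.5,-244],17)
E
```

```text
t 7.65 pos [ 0.5304 -0.0348  0.0939] rot [ 3.141 -0.     1.648] tip board [ -38.8 -140.2] 76.9 F [-0.5  0.3 -0.8] w 0.00872054640747604 0.017
delta [-0.6921  0.0093  0.3993] [ 0.0003 -0.0004 -0.0018]
```

Call:
arm_command([
  [-0.8,-0.2,0.01,0,0,0,0],
  [-0.8,-0.45,0.02,0,0,0,0],
  [-0.8,-0.69,0.04,0,0,0,0],
  [-0.8,-0.69,0.04,0.15,0,0,0],
  [-0.8,-0.69,0.04,0.3,0,0,0],
  [-0.8,-0.69,0.04,0.37,0,0,0],
  [-0.8,-0.69,0.04,0.4,0,0,0],
  [-0.8,-0.69,0.04,0.4,0,0,0],
])

```text
clock: 8.65
position: [0.5441, -0.1373, 0.0344]
tool_rot: [3.141, 0.0, 1.649]
force: [-0.7, -0.2, -0.2]
grip_width: 0.0088
```

```bash
python3 - <<'E'
from h import *
delta([-33,-160],17)
cv2.imwrite("pics/w6.png",cams.grab_frame("wrist"))
E
```

```text
t 8.65 pos [ 0.5441 -0.1373  0.0344] rot [3.141 0.    1.649] tip board [ -33.1 -243.4] 17.4 F [-0.7 -0.2 -0.2] w 0.008834369317270194 0.017
delta [0.5562 0.0007 0.0026] [ 0.0003  0.     -0.0005]
```

View pics/w6.png

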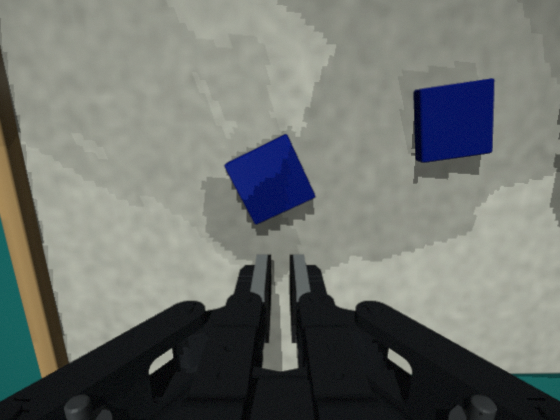

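Tile b is ahead at (270,180) and tile a is well to the right at (455,120). I'll push.

Call:
arm_command([
  [-0.8,0.06,0,0,0,0,0],
  [-0.8,0.13,0,0,0,0,0],
  [-0.8,0.2,0,0,0,0,0],
  [-0.8,0.27,0,0,0,0,0],
  [-0.8,0.34,0,0,0,0,0],
  [-0.8,0.41,0,0,0,0,0],
  [-0.8,0.48,0,0,0,0,0],
  [-0.8,0.55,0,0,0,0,0],
])

```text
clock: 9.7
position: [0.5375, -0.0546, 0.0341]
tool_rot: [-3.142, -0.0, 1.649]
force: [-0.7, 0.9, 0.2]
grip_width: 0.0085
```

```bash
python3 - <<'E'
from h import *
delta([-33,15],17)
cv2.imwrite("pics/w7.png",cams.grab_frame("wrist"))
E
```

```text
t 9.7 pos [ 0.5375 -0.0546  0.0341] rot [-3.142 -0.     1.649] tip board [ -33.2 -160.5] 17.1 F [-0.7  0.9  0.2] w 0.008536293775322114 0.017
delta [1.1697e+00 6.0000e-04 6.0000e-04] [-0.0001 -0.     -0.001 ]
```

View pics/w7.png

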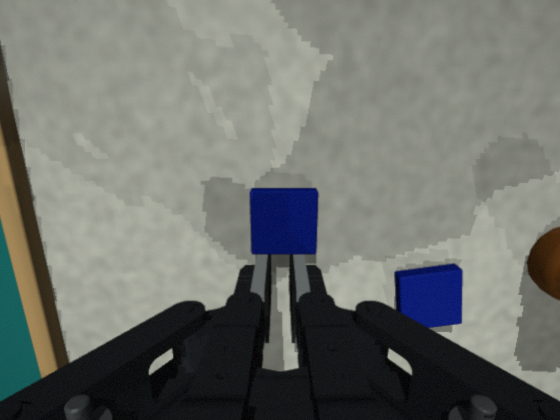

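Tile b is square and centred at (284,222), and tile a and the jar haven't moved. I'll continue pushing.

Call:
arm_command([
  [-0.8,0.08,0,0,0,0,0],
  [-0.8,0.16,0,0,0,0,0],
  [-0.8,0.24,0,0,0,0,0],
  [-0.8,0.32,0,0,0,0,0],
  [-0.8,0.4,0,0,0,0,0],
  [-0.8,0.48,0,0,0,0,0],
  [-0.8,0.56,0,0,0,0,0],
  [-0.8,0.64,0,0,0,0,0],
])

```text
clock: 10.75
position: [0.53, 0.0412, 0.0341]
tool_rot: [-3.142, -0.0, 1.649]
force: [0.2, -0.0, -0.7]
grip_width: 0.0084
```

Call:
arm_command([
  [-0.8,0.08,0,0,0,0,0],
  [-0.8,0.16,0,0,0,0,0],
  [-0.8,0.24,0,0,0,0,0],
  [-0.8,0.32,0,0,0,0,0],
  [-0.8,0.4,0,0,0,0,0],
  [-0.8,0.48,0,0,0,0,0],
  [-0.8,0.53,0,0,0,0,0],
])

```text
clock: 11.62
position: [0.5238, 0.1206, 0.0341]
tool_rot: [3.142, -0.0, 1.649]
force: [-0.2, -0.4, 0.3]
grip_width: 0.0084
```

```bash
python3 - <<'E'
from h import *
delta([-33,15],17)
cv2.imwrite("pics/w8.png",cams.grab_frame("wrist"))
E
```

```text
t 11.625 pos [0.5238 0.1206 0.0341] rot [ 3.142 -0.     1.649] tip board [-33.1  15.3] 17.1 F [-0.2 -0.4  0.3] w 0.00843018778955977 0.017
delta [-0.0019  0.0004  0.0008] [ 0.0001 -0.0002 -0.0003]
```

View pics/w8.png

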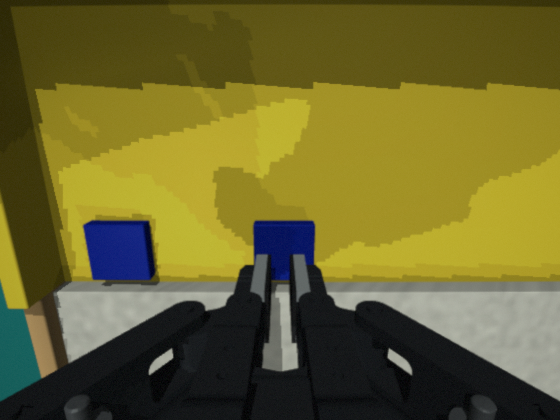

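Tile b is also over, at (284,250). Tile c at (119,250) is close to the edge, so I'll zoom in to see whether it lies flat or leans on the edge.

```bash
python3 - <<'E'
from h import *
im=cv2.imread("pics/w8.png")
cv2.imwrite("pics/w8z.png",cv2.resize(im[200:310,50:350],None,fx=2.6,fy=2.6,interpolation=cv2.INTER_CUBIC))
c=cams.get_calibration("wrist")
for z in (.003,.014):print([tob(onz(c,u,v,z)[:2]*1000).round(1).tolist() for u,v in [(85,222),(152,221),(154,279),(92,280),(400,282),(400,291)]])
E
```

```text
[[-131.5, 36.3], [-97.4, 36.9], [-99.9, 4.5], [-133.3, 3.7], [31.0, 2.8], [31.6, -2.6]]
[[-124.6, 39.9], [-92.9, 40.5], [-95.2, 10.3], [-126.2, 9.6], [26.5, 8.7], [27.1, 3.7]]
```

View pics/w8z.png

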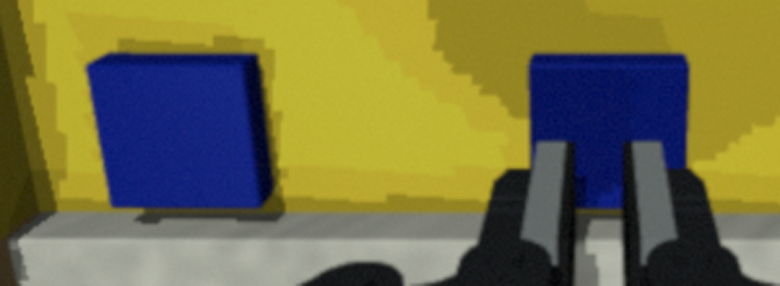

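The grey band is the vertical drop face seen from the tray side, and the tile's rear edge is ahead of it, so tile c is flat. Tile a is next to the jar, so I'll check how wide the gripper linkage is at jar-lid height.

```bash
python3 - <<'E'
from h import *
c=cams.get_calibration("scene");im=cams.grab_frame("scene")
s=telemetry.observe();R=np.array(c['R']);t=np.array(c['t'])
def pr(X):
    q=R@X+t;a,b=q[:2]/q[2];k=1+c['k1']*(a*a+b*b);return np.array([c['fx']*a*k+c['cx'],c['fy']*b*k+c['cy']])
f=4;u0,v0=pr(s['position']).astype(int)-[90,90]
z=cv2.resize(im[v0:v0+140,u0:u0+180],None,fx=f,fy=f,interpolation=cv2.INTER_CUBIC)
P=s['position'].copy()
for zz,col in [(.017,(0,255,0)),(.059,(0,0,255)),(.090,(255,0,255))]:
    for L in (-.044,-.02,0,.02,.044):
        X=np.r_[P[:2]+L*BX,zz];p=((pr(X)-[u0,v0]+.5)*f).astype(int);cv2.circle(z,tuple(int(i) for i in p),3,col,-1)
cv2.imwrite("pics/s1.png",z)
E
```

```text
(no output)
```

View pics/s1.png

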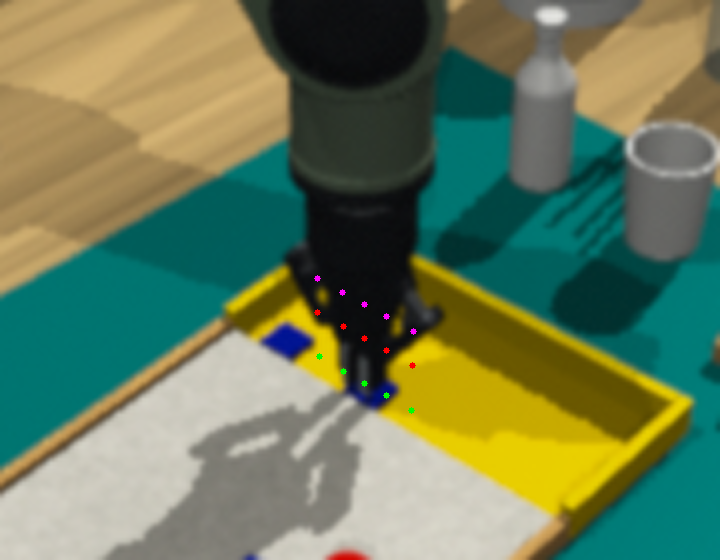

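At lid height (z 59 mm) the linkage reaches only about ±25 mm, and the jar is 44 mm from the push line, so a straight sweep clears it. I'll go behind tile a.

Call:
arm_command([
  [-0.8,0,0,-0.2,0,0,0],
  [-0.8,-0.05,0,-0.4,0,0,0],
  [-0.8,-0.3,0,-0.5,0,0,0],
  [-0.8,-0.55,0.1,-0.5,0,0,0],
  [-0.8,-0.8,0.2,-0.5,0,0,0],
  [-0.8,-1,0.3,-0.5,0,0,0],
  [-0.8,-1,0.4,-0.5,0,0,0],
  [-0.8,-1,0.4,-0.5,0,0,0],
])

```text
clock: 12.72
position: [0.5957, -0.0257, 0.1089]
tool_rot: [3.141, -0.0, 1.648]
force: [-0.9, 0.0, 0.7]
grip_width: 0.009
```

```bash
python3 - <<'E'
from h import *
delta([36,-219],17)
E
```

```text
t 12.725 pos [ 0.5957 -0.0257  0.1089] rot [ 3.141 -0.     1.648] tip board [  27.1 -136.3] 91.9 F [-0.9  0.   0.7] w 0.008963281817301676 0.017
delta [-0.5516  0.0602  0.4992] [ 0.0001 -0.0002 -0.0023]
```

Call:
arm_command([
  [-0.8,-0.2,0.02,0,0,0,0],
  [-0.8,-0.4,0.04,0,0,0,0],
  [-0.8,-0.55,0.06,0,0,0,0],
  [-0.8,-0.55,0.06,0.2,0,0,0],
  [-0.8,-0.55,0.06,0.35,0,0,0],
  [-0.8,-0.55,0.06,0.46,0,0,0],
  [-0.8,-0.55,0.06,0.5,0,0,0],
  [-0.8,-0.55,0.06,0.5,0,0,0],
])

```text
clock: 13.72
position: [0.6108, -0.1066, 0.0342]
tool_rot: [-3.142, -0.0, 1.649]
force: [-0.1, -0.2, -0.1]
grip_width: 0.0085
```

```bash
python3 - <<'E'
from h import *
delta([36,15],17)
cv2.imwrite("pics/w9.png",cams.grab_frame("wrist"))
E
```

```text
t 13.725 pos [ 0.6108 -0.1066  0.0342] rot [-3.142 -0.     1.649] tip board [  35.8 -218. ] 17.2 F [-0.1 -0.2 -0.1] w 0.008535674183816159 0.017
delta [1.5536e+00 7.0000e-04 1.4000e-03] [-0.0001 -0.0001 -0.0007]
```

View pics/w9.png

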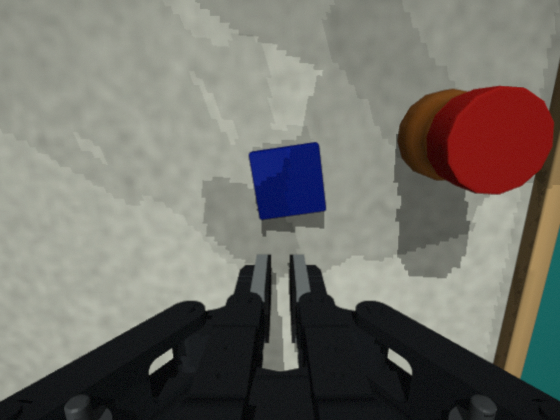

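Tile a at (287,180) is ahead of the fingers. The jar's base is at about (440,135), well to the right.

Call:
arm_command([
  [-0.8,0.06,0,0,0,0,0],
  [-0.8,0.13,0,0,0,0,0],
  [-0.8,0.2,0,0,0,0,0],
  [-0.8,0.27,0,0,0,0,0],
  [-0.8,0.34,0,0,0,0,0],
])

```text
clock: 14.4
position: [0.6067, -0.055, 0.0341]
tool_rot: [-3.142, -0.0, 1.649]
force: [0.3, -0.9, -0.2]
grip_width: 0.0088
```

```bash
python3 - <<'E'
from h import *
delta([36,15],17)
cv2.imwrite("pics/w10.png",cams.grab_frame("wrist"))
E
```

```text
t 14.4 pos [ 0.6067 -0.055   0.0341] rot [-3.142 -0.     1.649] tip board [  35.8 -166.3] 17.1 F [ 0.3 -0.9 -0.2] w 0.008829953829503077 0.017
delta [1.2086e+00 6.0000e-04 9.0000e-04] [-0.     -0.0001 -0.0007]
```

View pics/w10.png

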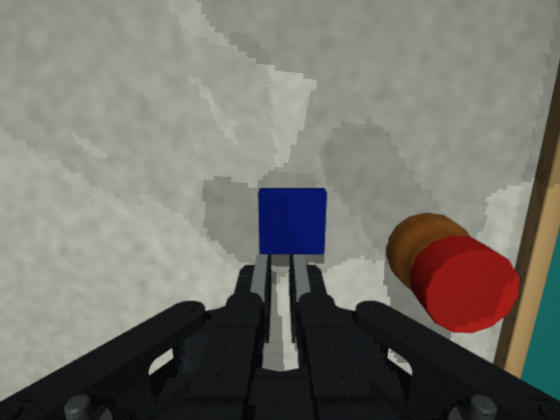

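Tile a is squared up at (292,222), near centre. The linkage passes clear of the lid, so I'll continue.

Call:
arm_command([
  [-0.8,0.08,0,0,0,0,0],
  [-0.8,0.16,0,0,0,0,0],
  [-0.8,0.24,0,0,0,0,0],
  [-0.8,0.32,0,0,0,0,0],
  [-0.8,0.4,0,0,0,0,0],
  [-0.8,0.48,0,0,0,0,0],
  [-0.8,0.56,0,0,0,0,0],
  [-0.8,0.64,0,0,0,0,0],
])

```text
clock: 15.45
position: [0.5993, 0.0406, 0.0341]
tool_rot: [3.142, -0.0, 1.649]
force: [0.5, 0.9, -0.7]
grip_width: 0.0085
```

Call:
arm_command([
  [-0.8,0.08,0,0,0,0,0],
  [-0.8,0.16,0,0,0,0,0],
  [-0.8,0.24,0,0,0,0,0],
  [-0.8,0.32,0,0,0,0,0],
  [-0.8,0.4,0,0,0,0,0],
  [-0.8,0.48,0,0,0,0,0],
  [-0.8,0.57,0,0,0,0,0],
  [-0.8,0.57,0,0,0,0,0],
])

```text
clock: 16.45
position: [0.5925, 0.1266, 0.0341]
tool_rot: [3.142, -0.001, 1.65]
force: [-0.3, 0.4, -0.8]
grip_width: 0.0088
```

```bash
python3 - <<'E'
from h import *
delta([36,15],17)
cv2.imwrite("pics/w11.png",cams.grab_frame("wrist"))
E
```

```text
t 16.45 pos [0.5925 0.1266 0.0341] rot [ 3.142e+00 -1.000e-03  1.650e+00] tip board [35.9 15.8] 17.1 F [-0.3  0.4 -0.8] w 0.008765823843355652 0.017
delta [-0.0053  0.0009  0.0007] [ 0.0001 -0.0007  0.0011]
```

View pics/w11.png

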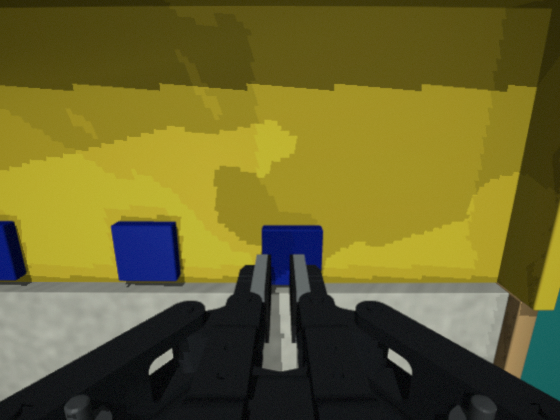

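All three tiles are in the tray. I'll lift, back away to get a clear view, and check.

Call:
arm_command([
  [-0.8,0,0,-0.2,0,0,0],
  [-0.8,0,0,-0.4,0,0,0],
  [-0.8,0,0,-0.7,0,0,0],
  [-0.8,-0.2,-0.1,-1,0,0,0],
  [-0.8,-0.4,-0.3,-1,0,0,0],
  [-0.8,-0.7,-0.6,-1,0,0,0],
  [-0.8,-1,-0.8,-1,0,0,0],
  [-0.8,-1,-0.8,-1,0,0,0],
])

```text
clock: 17.5
position: [0.4829, -0.0381, 0.1843]
tool_rot: [-3.141, 0.002, 1.642]
force: [0.3, 1.0, 0.4]
grip_width: 0.0082
```

Call:
arm_command([
  [-0.8,-0.3,-0.1,0,0,0,0],
  [-0.8,-0.6,-0.15,0,0,0,0],
  [-0.8,-0.9,-0.2,0,0,0,0],
  [-0.8,-1,-0.2,0,0,0,0],
  [-0.8,-1,-0.2,0,0,0,0],
])

```text
clock: 18.12
position: [0.4667, -0.1859, 0.184]
tool_rot: [3.141, -0.0, 1.647]
force: [-0.6, -0.5, -0.6]
grip_width: 0.0085
```

```bash
python3 - <<'E'
from h import *
a=cams.grab_frame("top");cv2.imwrite("pics/t2.png",a);b=cams.grab_frame("scene");cv2.imwrite("pics/s2.png",b)
cv2.imwrite("pics/t2z.png",np.vstack([cv2.resize(a[160:300,190:370],None,fx=2,fy=2,interpolation=2),cv2.resize(b[140:300,170:380],(360,274))]))
print(telemetry.observe()['clock'],telemetry.observe()['position'])
for n,im in (("top",a),("scene",b)):
    c=cams.get_calibration(n)
    h=cv2.cvtColor(im,cv2.COLOR_BGR2HSV);H,S,V=[h[...,i].astype(int) for i in range(3)]
    m=(H>112)&(H<130)&(S>140)&(V>50)
    for i,s,ce,mm in blobs(m,25):
        w=onz(c,*ce,.010)*1000
        if abs(tob(w[:2])).max()<260: print(n,'blue',s[4],tob(w[:2]).round(1))
    m=((H<6)|(H>174))&(S>150)&(V>80)
    for i,s,ce,mm in blobs(m,25): print(n,'red',s[4],ce.round(1))
E
```

```text
18.225 [ 0.46683146 -0.18428957  0.18406418]
top blue 62 [40.3 20.3]
top blue 64 [-32.5  22.8]
top blue 62 [-116.    21.9]
top red 85 [299.3 192.4]
top red 84 [377.6 221.2]
scene blue 51 [-111.9   18.6]
scene blue 56 [-29.3  18.9]
scene blue 56 [43.2 17.8]
scene red 137 [284.4 236.9]
scene red 140 [185.5 285.7]
scene red 32 [250.2 367.2]
scene red 99 [221.1 393.3]
scene red 36 [232.6 389.5]
```

View pics/t2z.png

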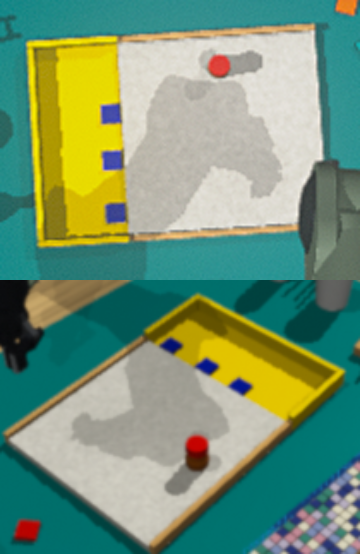

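View pics/s2.png

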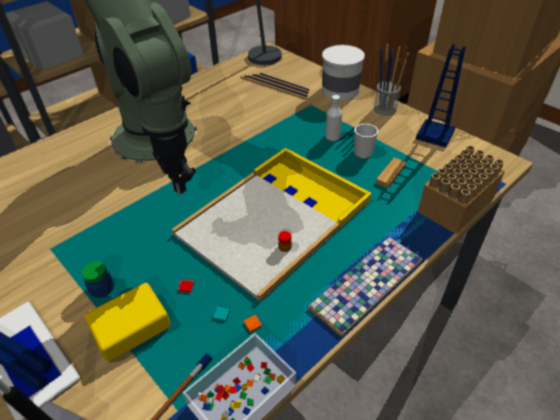

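All three tiles are in the tray in both views, the jar lid is at the same pixels as before, and the gripper is clear. Handing in.

```bash
python3 -c "
from workcell import job; print(job.job_done())"
```

```text
the job is handed in; nothing more can be done
None
```

I swept the three blue tiles one at a time over the edge into the yellow tray, using the nearly shut fingertips about 3 mm above the board. I then lifted clear and handed the job in at about 18 s. No verdict was reported.

- **Tiles:** In the last top and scene views, all three centres are about 18–23 mm past the nominal edge. The wrist images show them lying on the tray floor just in front of the drop face. The two cameras disagree on tile positions by 2–5 mm, and I measured the real edge about 3 mm further into the tray than my first estimate. Even so, the tiles' rear sides are past the edge, though only by a few millimetres.
- **Jar and bystanders:** The jar lid is at the same pixels as at the start, to within 0.1 px. The rest of the bench looks unchanged in the last views.
- **Forces:** The force readings at the end of each move stayed at about 1 N, which is noise level.
- **Correction:** The tile nearest the robot slid about 10 mm sideways while squaring up. I backed off, re-centred the fingers and carried on. The other two needed no correction.

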